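Load a round blank into the marking cradle

ROBOT

A 7-joint arm with a two-finger parallel gripper is mounted at the origin on the work surface; the furniture and walls round the work are solid. World frame = base frame: x ahead of the robot, y to its left, z up, the work surface at z = 0. Lengths are in mm, angles in rad, forces in N, time in s.
With the tool pointing down it reaches from about 425 to 950 mm from the base axis. Payload 4.7 kg.
Tool frame: the origin (TCP) lies midway between the tips of the shut fingers; the grasp point (between the pads) lies 19 mm behind it (robot.grip_depth is the distance from the TCP to the grasp point, in mm); z points along the fingers, y is the line along which they close (so a half turn about z gives the same grasp; the last joint's range is limited). The gripper opens to 87 mm and grips with 3 to 60 N. Pads are 19 mm wide; open, the fingers measure 117 mm over their backs; the gripper's body (75 mm by 190 mm) begins 51 mm behind the grasp point.
Start: joints at [1.299, 0.469, -0.049, 1.532, 0.024, 1.141, -0.082], TCP at [162.331, -655.208, 222.573] pointing down, gripper open.
Joint ranges: [-2.59, 2.59], [-0.33, 1.99], [-1.39, 1.29], [0.1, 2.45], [-1.04, 4.18], [0.21, 1.99], [-2.66, 2.66]. Speed limits (rad/s): [2.57, 2.57, 3.14, 3.14, 3.14, 3.14, 3.14].

INTERFACE

Orientations are given as a unit quaternion [w, x, y, z].
In Python, from station import robot gives the robot as it stands.
- The arm moves only by the shell command python3 -m handwheel 'ROWS' [FORCE]. ROWS is JSON, a list of rows, each an object of numbers: "dx", "dy", "dz": the shift along the tool's x, y, z in m; "wx", "wy", "wz": the turn, a rotation vector about the tool's x, y, z in rad; "hand": the opening, from -1 (shut) to 1 (fully open). A call has 1 to 8 rows; each row shifts and turns the commanded pose from where the row before left it, along the tool's axes as they then stand; what a row does not reach is not made up. A row lasts 1/10 s, in which the tool goes at most 50 mm and 8.59 degrees, less where a joint would pass 70% of its speed; a pose out of reach is approached as far as the arm can. A call is refused whole if a number of a shift passes 0.05 or a number of a turn 0.15, either way. A call with a gripper value outside its range is refused whole. The fingers move at their own pace and stop on an object; FORCE is the grip in N (left out, the last holds). Time passes only in rows, so rows that do not move let the fingers close. It gives the time, the measured TCP pose, the force, the opening and the grip force at its end, in the units of the state.
- robot.state(): the state, without advancing time (a new reading comes with each control period).
- robot.read_camera(name): name is "side" or "top" or "wrist"; returns a dict with "img" (400x640x3 uint8, red, green, blue), "depth" (400x640 float32, mm along the optical axis (not along the pixel's ray), 0 where there is no reading), "fx", "fy", "cx", "cy" (pixels), "k1" (the pictures are not rectified: a ray, as slopes to the right and down, at radius r is drawn at 1 + k1 r^2 times it, then the intrinsics apply), "rvec" (rotation vector, rad) and "tvec" (3), from world to camera coordinates, as OpenCV has them. Camera axes: x right, y down, z forward; pixel columns grow to the right and rows downward; lengths in mm; the calibration is good to about 2 mm. A picture is of the moment at which its call begins.
- robot.close_job(): hands the job in; it is judged then, once.
Trained networks look in the newest picture that a camera, given by its name, has taken for a name from the list of things; names that differ only in an ending like _2 or _b are one class to them, and where a whole thing is asked for, a point or a joint stands for the part that bears it (a point fixed in the world has none). Each returns a list of dicts, best first, with "score" (0 to 1); they miss things now and then, are a little off and sometimes report something else, mostly with a low value. They report only what shows in the picture. A call takes as long as a camera call.
- robot.find_in(name, camera): "bbox" ([centre column, centre row, width, height] in pixels, round what is visible of it).
- robot.silhouettes(name, camera): "region" (400x640 bool, what is visible of it) and "bbox" ([centre column, centre row, width, height] in pixels, round what is visible of it).
- robot.tip_of(name, camera): "centre" ([column, row] in pixels: a listed point, or the origin of a listed thing).
The state is a dict: "time_s": time; "qpos": joint angles; "joint_velocities": joint speeds; "effort": joint torques, N m; "tcp_pos": TCP position; "eef_rot": TCP orientation; "contact_force": force on the tool from outside, world axes, zero at the start; "torque": the same for the moment, N m; "finger_gap": opening from 0.0 (shut) to 1.0 (fully open); "grip_force": force on a finger pad.
Only numpy, scipy, OpenCV 4.12 (cv2) and the standard library are available. Lean on these libraries where they do the work, as an engineer would, in place of code of your own. Each camera call takes 0.05 s, during which the arm holds its last target. There are 200 camera calls.

TASK

With a fingertip on its top, never picking it up, dragging it or shoving it from behind, roll the plain round blank along the wooden runners until it drops into the pair of V-notches and stays there; then push it endwise along the notches until its end butts against the steel stop. Finally push the hinged steel keeper over so that it comes down and rests on the blank. Leave the finished rung with the thin tenons lying where it is on the runners, and do not disturb the other loose things on the board and the bench.

Things in the scene. Friction and masses are not known exactly. Their poses are not given: they have to be found in the camera images.
- cradle: marking cradle fixed to the bench: ply board 270 x 350 x 18 mm carrying two wooden runners, a steel end stop and a hinged keeper. Origin on the bench top (z = 0), midway between the runners, straight below the notch line. x: along the runners; y: along the notch line, the stop stands at the -y end; z up. The board reaches from y = -0.195 to +0.155 m
- notch_line (a point): midway between the two runners at the mouth of the notches, 60 mm above the cradle's origin, same axes. Runners: centred at y = -0.055 and +0.055 m, 22 mm wide, tops level at 60 mm, x from -0.125 to +0.125 m, with a 12 mm high cleat on the last 8 mm of each end. A 90 degree V-notch crosses each at x = 0, 32 mm wide at the mouth, 16 mm deep
- stop_face (a point): middle of the stop's face that the blank's end must touch, at (0, -0.115, 0.0737) in the cradle's frame: the height of the seated blank's axis. The stop is a steel plate 50 mm wide along cradle x, its top 90 mm above the bench; two hinge cheeks stand behind it (43 mm over all, up to 121 mm high, cradle y -0.123 to -0.157)
- blank: the workpiece: plain wooden cylinder, 42 mm diameter end to end, 200 mm long, 0.2 kg. Origin at the middle of its axis, y along it, z up at the start. It lies across the runners, axis 81 mm high, 70 to 95 mm from the notches on the near or the far side, its end 20 to 40 mm short of the stop. Seated, its axis is 74 mm high at cradle x = 0; against the stop its origin is at cradle y = -0.015
- rung: bystander: finished wooden rung, 42 mm diameter for 152 mm of its length, with a tenon 25 mm thick and 28 mm long at each end, lying loose on the runners on the other side of the notches. Origin at the middle of its axis, y along it
- keeper (a joint): keeper angle, rad: 0 = thrown back, leaning 25 degrees behind upright (towards cradle -y); grows as it is pushed over towards cradle +y; 0.44 = upright; 2.0 = level, its foot on the seated blank. Starts between 0 and 0.25. The hinge is slightly stiff and damped: it stays back, but pushed some 20 degrees past upright it sinks down slowly by its own weight (0.16 kg)
- keeper_hinge (a point): the keeper's hinge axis (parallel to cradle x), 110 mm above the bench at cradle y = -0.140. The keeper is a flat steel bar 18 mm wide and 6 mm thick that reaches 118 mm from the axis. A foot of 18 mm diameter stands 15 mm out from the bar's middle line, 60 mm from the axis, on the side that faces the blank when closed
- keeper_tip (a point): the middle of the round end knob (18 mm diameter, 16 mm long) at the keeper's free end, 110 mm from the hinge axis
- pencil: bystander: flat red carpenter's pencil, 168 mm long, 8 mm thick, lying loose on the board on its free margin at the +y side, along the runners
- folding_rule: bystander: folded wooden rule 203 x 16 x 15 mm, lying loose on the board between the two runners, along them; its top is 33 mm above the bench, below the blank
- round_brush: bystander: round paint brush, 201 mm long, on the bench
- handle: bystander: turned wooden tool handle, 96 mm long, on the bench

How it is judged (in metres and radians):
On the way, in this order (a step that is already met when the one before it is completed fails the run):
1. the blank has been rolled, not dragged, into both V-notches (x of blank in the frame of cradle between -0.004 and 0.004 m and z of blank in the frame of cradle below 0.077 m and angle between the y axis of blank and the y axis of cradle, either way round below 0.05 rad and angle between blank's own z axis and vertical above 0.8 rad), for 0.2 s.
2. its end touches the stop (y of blank in the frame of stop_face below 0.103 m), for 0.1 s.
3. the keeper has come down on the blank (value of joint keeper above 1.9 rad and contact force between keeper and blank above 0.2 N), for 0.2 s.
At the end, for the whole second after the job is handed in: the blank lies at rest in both V-notches (axis within 4 mm of the notch line, within 3 mm of its seated height, parallel within 3 degrees), its end within 3 mm of the stop, and the keeper lies on it with its own weight (joint above 1.9 rad, contact force above 0.2 N) (all of step 3 and x of blank in the frame of cradle between -0.004 and 0.004 m and z of blank in the frame of cradle between 0.07 and 0.077 m and angle between the y axis of blank and the y axis of cradle, either way round below 0.05 rad and y of blank in the frame of stop_face below 0.103 m and linear speed of blank below 0.02 m/s); the robot touches nothing.
It fails at once if the blank is lifted off the runners (by more than 9 mm) (z of blank in the frame of cradle above 0.09 m).
It fails at once if the blank is shoved from behind instead of rolled from its top (pushed, while on the runners, with the fingertips lower than its axis) (contact force between the fingers and blank above 1 N and z of blank in the frame of cradle above 0.0785 m and z of the grasp point in the frame of cradle below 0.097 m).
It fails at once if the finished rung is disturbed (moved 15 mm) (distance of rung from where it was at the start of the episode above 0.015 m).
It fails at once if another thing on the bench is disturbed (moved 20 mm) (distance of any of pencil, folding_rule, round_brush, handle from where it was at the start of the episode above 0.02 m).
It also fails if it takes over 58 s, if anything falls off the work surface, if the arm or the gripper's body presses on something with over 40 N, if the wrist force passes 120 N, or if a joint passes its speed limit or range.

## Working session

There is one attempt and no reset: what is moved stays moved. The work goes in short steps, Python scripts to look and compute and a shell command to move; the robot and the scene stay as the last step left them, time stands still between calls to the robot, and variables do not carry over. Pictures are saved under pics/ and viewed, at most 10 in all, crops included, and the job is handed in when it is done.

```bash
ls; mkdir -p pics; cat > h.py <<'E'
import numpy as np, cv2
from station import robot
def cam(n):
    c=robot.read_camera(n); c['R']=cv2.Rodrigues(np.array(c['rvec'],float))[0]; c['t']=np.array(c['tvec'],float).ravel(); return c
def rays(c,uv):
    uv=np.atleast_2d(np.array(uv,float)); d=np.c_[(uv[:,0]-c['cx'])/c['fx'],(uv[:,1]-c['cy'])/c['fy']]
    s=d.copy()
    for _ in range(20): s=d/(1+c['k1']*(s**2).sum(1,keepdims=True))
    return np.c_[s,np.ones(len(s))]
def at_z(c,uv,z):
    r=rays(c,uv)@c['R']; o=-c['R'].T@c['t']; return o+r*((z-o[2])/r[:,2])[:,None]
def pts(c,uv):
    uv=np.atleast_2d(uv).astype(int); d=c['depth'][uv[:,1],uv[:,0]]; k=d>0
    return (rays(c,uv[k])*d[k,None]-c['t'])@c['R']
def cloud(c,reg):
    v,u=np.nonzero(reg); return pts(c,np.c_[u,v])
E
cat > a.py <<'E'
from h import *
for n in ('top','side'):
    c=cam(n); cv2.imwrite(f'pics/{n}0.png',c['img'][:,:,::-1])
    print(n,'campos',(-c['R'].T@c['t']).round())
    for k in ('blank','rung','keeper','pencil','folding_rule','cradle'):
        s=robot.silhouettes(k,n)[:2]
        for q in s:
            P=cloud(c,q['region']); print(k,round(q['score'],2),np.round(q['bbox']),np.median(P,0).round(),np.percentile(P,2,0).round(),np.percentile(P,98,0).round())
    for k,z in (('cradle',0),('notch_line',60),('stop_face',73.7),('keeper_hinge',110),('keeper_tip',210),('blank',81),('rung',81)):
        for q in robot.tip_of(k,n)[:2]: print(k,round(q['score'],2),np.round(q['centre'],1),at_z(c,q['centre'],z).round(1))
print(robot.state())
E
python3 a.py
```

```text
pics
top campos [ 406. -213. 1213.]
blank 0.94 [321. 177.  78.  31.] [ 670. -201.   99.] [ 638. -293.   83.] [ 705. -108.  105.]
rung 0.6 [317. 220. 149. 121.] [ 569. -216.   19.] [ 430. -373.    4.] [718. -20. 116.]
rung 0.57 [301. 246.  83.  33.] [ 493. -147.   97.] [ 463. -243.   19.] [528. -53. 105.]
keeper 0.67 [372. 222.  23.  14.] [ 546. -322.  172.] [ 536. -368.   17.] [ 573. -305.  228.]
pencil 0.64 [320. 218. 152. 124.] [ 569. -221.   19.] [ 430. -373.   13.] [712. -21. 117.]
pencil 0.48 [268. 205.  17.  50.] [610. -65.  25.] [550. -82.  20.] [679. -49.  29.]
folding_rule 0.71 [312. 211.  13.  54.] [ 590. -178.   33.] [ 520. -194.   25.] [ 661. -165.   38.]
folding_rule 0.32 [322. 177.  80.  33.] [ 671. -203.   98.] [ 638. -295.   20.] [ 705. -108.  105.]
cradle 0.87 [318. 220. 146. 123.] [ 569. -221.   19.] [ 430. -373.   13.] [715. -21. 117.]
cradle 0.74 [311.1 216.3] [[ 582.6 -177.2    0. ]]
notch_line 0.69 [415.1 260.2] [[ 457.9 -447.    60. ]]
notch_line 0.62 [311.6 213.3] [[ 581.8 -180.4   60. ]]
stop_face 0.66 [354.5 218. ] [[ 566.8 -291.7   73.7]]
keeper_hinge 0.97 
[... 1298 characters left out ...]
ay([ 1.29911721,  0.46863656, -0.04861137,  1.5324706 ,  0.02411194,
        1.14097834, -0.08228313]), 'joint_velocities': array([-0.00163711, -0.00100972,  0.00110007,  0.00022178,  0.00177328,
       -0.00047307, -0.0007798 ]), 'effort': array([ 3.78385575e-04, -5.07827425e+01, -8.09258781e-02, -2.36451888e+01,
       -6.13774639e-02,  3.13939434e-02,  3.33667344e-05]), 'tcp_pos': array([ 162.32980601, -655.23045416,  222.56069431]), 'eef_rot': array([4.28490273e-05, 9.92638828e-01, 1.21112158e-01, 2.42177411e-05]), 'contact_force': array([ 0.1710352 ,  0.1390695 , -0.48289896]), 'torque': array([ 0.02714923,  0.01187169, -0.03646284]), 'grip_force': 0.0, 'finger_gap': 1.0004956839588444}
```

```bash
cat > b.py <<'E'
from h import *
c=cam('top')
v,u=np.nonzero(c['depth']>0); P=pts(c,np.c_[u,v])
m=(abs(P[:,0]-570)<190)&(abs(P[:,1]+195)<230)
P=P[m]
def rect(Q,n):
    r=cv2.minAreaRect(Q[:,:2].astype(np.float32)); print(n,np.round(r[0],1),np.round(r[1],1),round(r[2],2))
rect(P[P[:,2]>11],'all>11')
R=P[(P[:,2]>55)&(P[:,2]<64)]
print('runner n',len(R),np.median(R[:,2]))
for k in ('blank','rung'):
    q=[s for s in robot.silhouettes(k,'top') if s['bbox'][2]<100][0]; B=cloud(c,cv2.erode(q['region'].astype(np.uint8),np.ones((3,3)))>0); B=B[B[:,2]>85]; rect(B,k); 
    mu=B[:,:2].mean(0); w,V=np.linalg.eigh(np.cov(B[:,:2].T)); print(mu.round(1),V[:,1], 'yaw',np.arctan2(-V[0,1]*np.sign(V[1,1]),abs(V[1,1])), 'top z',np.percentile(B[:,2],95))
    cs=cam('side')
    q=[s for s in robot.silhouettes(k,'top')]
im=cv2.resize(c['img'][140:300,220:440],None,fx=3.5,fy=3.5,interpolation=cv2.INTER_CUBIC)
cv2.imwrite('pics/top1.png',im[:,:,::-1])
# runners: fit yaw and origin: score
from scipy.optimize import minimize
def loc(p): 
    cs,sn=np.cos(p[2]),np.sin(p[2]); d=R[:,:2]-p[:2]; return np.c_[d[:,0]*cs+d[:,1]*sn,-d[:,0]*sn+d[:,1]*cs]
def f(p):
    l=loc(p); return np.minimum((abs(abs(l[:,1])-55)),30).mean()
best=min((minimize(f,[580,-185,y],method='Nelder-Mead') for y in (-.3,-.25,-.2,-.15)),key=lambda r:r.fun); print(best.x,best.fun)
l=loc(best.x); print(np.percentile(l[:,0],[0.5,2,98,99.5]).round(1)); 
print(np.histogram(l[:,0],np.arange(-130,131,10)))
E
python3 b.py
```

```text
all>11 [ 546.1 -236.4] [442.6 315.9] 76.43
runner n 796 59.87778367568443
blank [ 672.7 -199.6] [197.3  39.2] 75.25
[ 671.6 -198.2] [0.2447517  0.96958579] yaw -0.247263598804421 top z 104.3355881568161
rung [ 493.8 -148.3] [202.2  35.6] 76.02
[ 493.7 -147.7] [0.24088102 0.97055465] yaw -0.24327349934934084 top z 103.65450632908713
[ 6.23486314e+02 -1.87698003e+02 -2.39032254e-01] 5.902796331527047
[-157.5 -155.6   33.    35.5]
(array([ 0, 14, 62, 62, 63, 65, 62, 43,  1,  9, 69, 58, 59, 58, 60, 52, 37,
        0,  0,  0,  0,  0,  0,  0,  0,  0]), array([-130, -120, -110, -100,  -90,  -80,  -70,  -60,  -50,  -40,  -30,
        -20,  -10,    0,   10,   20,   30,   40,   50,   60,   70,   80,
         90,  100,  110,  120,  130]))
```

View pics/top1.png

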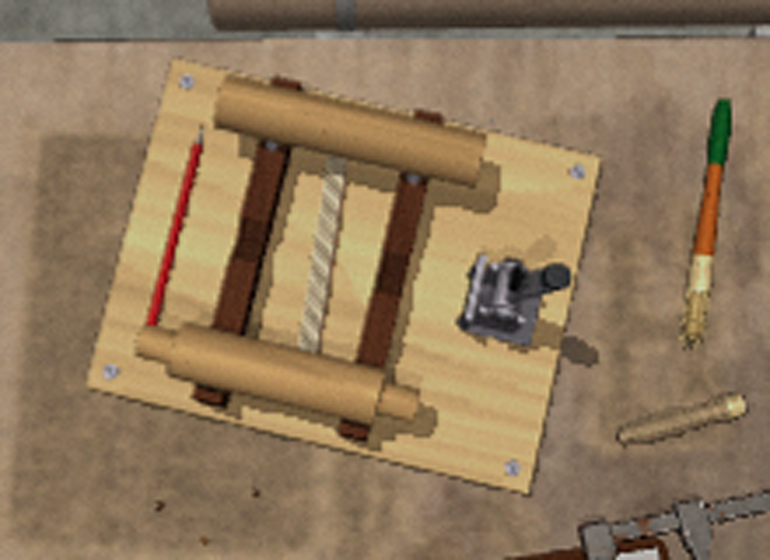

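The picture shows the blank at the far side (top crop 350,130), the rung near (280,370), the keeper leaning back towards the right (555,275), and clear notches at (250,240) and (395,268). I'll rise, turn the closing line along the cradle's x, and shut the fingers.

```bash
python3 -m handwheel '[{"wz":-0.136,"dz":-0.013,"hand":-1},{"wz":-0.136,"dz":-0.013,"hand":-1},{"wz":-0.136,"dz":-0.013,"hand":-1},{"wz":-0.136,"dz":-0.013,"hand":-1},{"wz":-0.136,"dz":-0.013,"hand":-1},{"wz":-0.136,"dz":-0.013,"hand":-1},{"wz":-0.136,"dz":-0.013,"hand":-1},{"wz":-0.136,"dz":-0.013,"hand":-1}]' 20
python3 -m handwheel '[{"dx":0.035,"dy":0.025,"hand":-1},{"dx":0.035,"dy":0.025,"hand":-1},{"dx":0.035,"dy":0.025,"hand":-1},{"dx":0.035,"dy":0.025,"hand":-1},{"dx":0.035,"dy":0.025,"hand":-1},{"dx":0.035,"dy":0.025,"hand":-1},{"dx":0.035,"dy":0.025,"hand":-1},{"hand":-1}]'
cat > s.py <<'E'
from h import *
O=np.array([582.4,-177.7]);Y=-.24
def loc(p):
    d=np.array(p)[:2]-O; return np.array([d[0]*np.cos(Y)+d[1]*np.sin(Y),-d[0]*np.sin(Y)+d[1]*np.cos(Y)])
if __name__=='__main__':
    from scipy.spatial.transform import Rotation as Ro
    s=robot.state(); print(s['time_s'],'loc',loc(s['tcp_pos']).round(1),'z',s['tcp_pos'][2].round(1),'F',s['contact_force'].round(1))
    w,x,y,z=s['eef_rot']; M=Ro.from_quat([x,y,z,w]).as_matrix(); print('toolx',np.arctan2(M[1,0],M[0,0]).round(3),'z',M[:,2].round(3),s['finger_gap'].round(2),s['qpos'].round(2))
E
python3 s.py
```

```text
1.75 loc [-294.5 -563.7] z 222.6 F [ 0.4 -0.2  0.2]invalid input
invalid input
Traceback (most recent call last):
  File "s.py", line 8, in <module>
    w,x,y,z=s['eef_rot']; M=Ro.from_quat([x,y,z,w]).as_matrix(); print('toolx',np.arctan2(M[1,0],M[0,0]).round(3),'z',M[:,2].round(3),s['finger_gap'].round(2),s['qpos'].round(2))
                                                                                                                                      ^^^^^^^^^^^^^^^^^^^^^
AttributeError: 'float' object has no attribute 'round'
```

```bash
sed -i "s/s\['finger_gap'\].round(2)/s['finger_gap']/" s.py; python3 -m handwheel '[{"dx":0,"dy":0,"dz":-0.01,"wx":0,"wy":0,"wz":0,"hand":-1}]' 20; python3 -m handwheel --help | head; python3 s.py
```

```text
time_s: 1.85
tcp_pos: [162.0, -654.3, 231.4]
eef_rot: [-0.002, 0.993, 0.121, -0.0]
contact_force: [1.1, -0.5, -0.1]
finger_gap: 0.963
grip_force: 0.0
1.85 loc [-295.  -562.9] z 231.4 F [ 1.1 -0.5 -0.1]
toolx 0.243 z [-0.001  0.003 -1.   ] 0.9626757340680449 [ 1.3   0.46 -0.05  1.52  0.02  1.16 -0.08]invalid input: not JSON, or not a number
```

```bash
python3 -m handwheel '[{"dx":0,"dy":0,"dz":-0.012,"wx":0,"wy":0,"wz":-0.136,"hand":-1},{"dx":0,"dy":0,"dz":-0.012,"wx":0,"wy":0,"wz":-0.136,"hand":-1},{"dx":0,"dy":0,"dz":-0.012,"wx":0,"wy":0,"wz":-0.136,"hand":-1},{"dx":0,"dy":0,"dz":-0.012,"wx":0,"wy":0,"wz":-0.136,"hand":-1},{"dx":0,"dy":0,"dz":-0.012,"wx":0,"wy":0,"wz":-0.136,"hand":-1},{"dx":0,"dy":0,"dz":-0.012,"wx":0,"wy":0,"wz":-0.136,"hand":-1},{"dx":0,"dy":0,"dz":-0.012,"wx":0,"wy":0,"wz":-0.136,"hand":-1},{"dx":0,"dy":0,"dz":-0.012,"wx":0,"wy":0,"wz":-0.136,"hand":-1}]' 20
python3 -m handwheel '[{"dx":0.02,"dy":0.014,"dz":0,"wx":0,"wy":0,"wz":0,"hand":-1},{"dx":0.035,"dy":0.025,"dz":0,"wx":0,"wy":0,"wz":0,"hand":-1},{"dx":0.035,"dy":0.025,"dz":0,"wx":0,"wy":0,"wz":0,"hand":-1},{"dx":0.035,"dy":0.025,"dz":0,"wx":0,"wy":0,"wz":0,"hand":-1},{"dx":0.035,"dy":0.025,"dz":0,"wx":0,"wy":0,"wz":0,"hand":-1},{"dx":0.035,"dy":0.025,"dz":0,"wx":0,"wy":0,"wz":0,"hand":-1},{"dx":0.035,"dy":0.025,"dz":0,"wx":0,"wy":0,"wz":0,"hand":-1},{"dx":0,"dy":0,"dz":0,"wx":0,"wy":0,"wz":0,"hand":-1}]'
python3 s.py
```

```text
time_s: 2.65
tcp_pos: [162.3, -655.3, 330.0]
eef_rot: [0.0, 0.785, 0.619, -0.0]
contact_force: [0.2, -0.4, 0.2]
finger_gap: 0.26
grip_force: 0.0
time_s: 3.45
tcp_pos: [382.8, -464.7, 330.1]
eef_rot: [0.001, 0.783, 0.622, 0.002]
contact_force: [-0.5, 1.0, 0.6]
finger_gap: 0.005
grip_force: 0.0
3.45 loc [-125.6 -326.2] z 330.1 F [-0.5  1.   0.6]
toolx 1.343 z [ 0.004  0.001 -1.   ] 0.004810448124404959 [ 1.11  0.3  -0.39  1.55  0.11  1.31  0.48]
```

```bash
python3 -m handwheel '[{"dx":0.04,"dy":0.028,"dz":0,"wx":0,"wy":0,"wz":0.012,"hand":-1},{"dx":0.04,"dy":0.028,"dz":0,"wx":0,"wy":0,"wz":0,"hand":-1},{"dx":0.04,"dy":0.028,"dz":0,"wx":0,"wy":0,"wz":0,"hand":-1},{"dx":0.04,"dy":0.028,"dz":0,"wx":0,"wy":0,"wz":0,"hand":-1},{"dx":0.04,"dy":0.028,"dz":0,"wx":0,"wy":0,"wz":0,"hand":-1},{"dx":0.04,"dy":0.028,"dz":0,"wx":0,"wy":0,"wz":0,"hand":-1},{"dx":0.04,"dy":0.028,"dz":0.02,"wx":0,"wy":0,"wz":0,"hand":-1},{"dx":0.02,"dy":0.014,"dz":0.04,"wx":0,"wy":0,"wz":0,"hand":-1}]' 
python3 s.py
python3 - <<'E'
from s import *
c=cam('wrist'); print('campos',(-c['R'].T@c['t']).round())
cv2.imwrite('pics/w1.png',c['img'][:,:,::-1])
v,u=np.nonzero(c['depth']>0); P=pts(c,np.c_[u,v])
B=P[(P[:,2]>99)&(P[:,2]<112)]; L=np.array([loc(p) for p in B]); k=L[:,0]>50; print('blank crest',k.sum(),L[k].min(0),L[k].max(0),np.median(L[k],0),np.percentile(B[k,2],95))
R=P[(P[:,2]>56)&(P[:,2]<64)]; L=np.array([loc(p) for p in R]); print(np.histogram(L[:,0],np.arange(-140,141,10))[0]);print(np.histogram(L[:,1],np.arange(-100,101,5))[0])
E
```

```text
time_s: 4.25
tcp_pos: [657.2, -229.9, 273.5]
eef_rot: [0.003, 0.789, 0.614, 0.004]
contact_force: [-0.5, -0.2, -0.5]
finger_gap: 0.004
grip_force: 0.0
4.25 loc [ 85.1 -32.9] z 273.5 F [-0.5 -0.2 -0.5]
toolx 1.323 z [ 0.01 -0.   -1.  ] 0.003691843091657893 [ 0.59  0.51 -0.48  1.4   0.23  1.28 -0.15]
campos [ 672. -164.  437.]
blank crest 3343 [ 79.81466062 -82.02940368] [109.36186767  97.8366521 ] [94.19937951 16.24376841] 103.82297843790985
[  0   0   0   0   0   0 253 282 284 281 274 271 291  10   3 217 275 275
 275 286 266  82   0   0   0  10   5   0]
[  0   0   0   0   0   0 162 349 361 381 378  71   0   0   0   0   0   0
   0   0   0   0   0   0   0   0   4   1 183 449 440 437 429   0   0   0
   0   0   0   0]
```

View pics/w1.png

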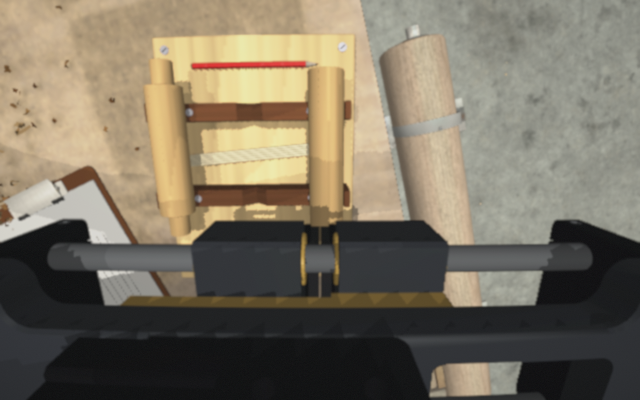

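The wrist view shows the blank (327,140), the rung (168,150), the rule between the runners and the pencil at (255,65). A log-like object lies at the right (420,130), and I need its height before lowering the wide gripper body.

```bash
python3 - <<'E'
from s import *
c=cam('wrist')
v,u=np.nonzero(c['depth']>0); k=v<215; P=pts(c,np.c_[u[k],v[k]]); L=np.array([loc(p) for p in P])
for x in range(120,400,20):
    m=(L[:,0]>x)&(L[:,0]<x+20); print(x,m.sum(),np.percentile(P[m,2],[5,50,98]).round() if m.sum() else '')
s=robot.silhouettes('blank','wrist')
B=cloud(c,s[0]['region']); LB=np.array([loc(p) for p in B]); print(s[0]['score'],np.percentile(LB,[1,99],axis=0))
q=[s for s in robot.tip_of('blank','wrist')]; print([loc(at_z(c,k['centre'],81)[0]) for k in q])
E
python3 s.py
```

```text
120 2562 [ 0. 19. 74.]
140 2719 [-0.  1.  3.]
160 2040 [-0.  1. 25.]
180 2866 [-15.  15.  46.]
200 3284 [-1. 41. 52.]
220 3159 [21. 48. 53.]
240 2283 [39. 50. 54.]
260 1263 [-797.   47.   52.]
280 626 [-801.   36.   48.]
300 457 [-802. -798.   31.]
320 427 [-803. -799. -794.]
340 406 [-803. -799. -794.]
360 344 [-802. -799. -793.]
380 252 [-803. -799. -794.]
0.57 [[ 74.02909924 -70.98939055]
 [114.63140838  96.04143048]]
[array([97.22383749, -1.50375079])]
4.45 loc [ 81.  -38.4] z 269.1 F [ 0.5 -1.1  1.3]
toolx 1.319 z [-0.002 -0.    -1.   ] 0.006519536304941336 [ 0.59  0.51 -0.47  1.41  0.24  1.28 -0.15]
```

```bash
python3 -m handwheel '[{"dx":0.02,"dy":0.012,"dz":0.03,"wx":0,"wy":0,"wz":-0.012,"hand":-1},{"dx":0.02,"dy":0.013,"dz":0.03,"wx":0,"wy":0,"wz":0,"hand":-1},{"dx":0,"dy":0,"dz":0.04,"wx":0,"wy":0,"wz":0,"hand":-1},{"dx":0,"dy":0,"dz":0.03,"wx":0,"wy":0,"wz":0,"hand":-1},{"dx":0,"dy":0,"dz":0.016,"wx":0,"wy":0,"wz":0,"hand":-1},{"dx":0,"dy":0,"dz":0,"wx":0,"wy":0,"wz":0,"hand":-1},{"dx":0,"dy":0,"dz":0,"wx":0,"wy":0,"wz":0,"hand":-1}]' 
python3 s.py
```

```text
time_s: 5.15
tcp_pos: [687.2, -202.6, 126.0]
eef_rot: [0.002, 0.787, 0.617, 0.001]
contact_force: [-0.3, -1.0, 0.3]
finger_gap: 0.006
grip_force: 0.0
5.15 loc [107.7   0.7] z 126.0 F [-0.3 -1.   0.3]
toolx 1.329 z [ 0.003 -0.001 -1.   ] 0.00592474938604728 [ 0.51  0.66 -0.45  1.5   0.31  1.05 -0.25]
```

```bash
python3 -m handwheel '[{"dx":0,"dy":-0.003,"dz":0.01,"wx":0,"wy":0,"wz":0,"hand":-1},{"dx":0,"dy":0,"dz":0.009,"wx":0,"wy":0,"wz":0,"hand":-1},{"dx":0,"dy":0,"dz":0.003,"wx":0,"wy":0,"wz":0,"hand":-1},{"dx":0,"dy":0,"dz":0,"wx":0,"wy":0,"wz":0,"hand":-1}]' 
python3 s.py
python3 -m handwheel '[{"dx":0,"dy":0,"dz":0.002,"wx":0,"wy":0,"wz":0,"hand":-1},{"dx":0,"dy":0,"dz":0,"wx":0,"wy":0,"wz":0,"hand":-1}]';python3 s.py
```

```text
time_s: 5.55
tcp_pos: [683.8, -200.7, 102.2]
eef_rot: [0.001, 0.787, 0.617, 0.0]
contact_force: [-0.7, -0.2, 1.7]
finger_gap: 0.005
grip_force: 0.6
5.55 loc [104.    1.8] z 102.2 F [-0.7 -0.2  1.7]
toolx 1.331 z [ 0.001 -0.001 -1.   ] 0.004765855670921004 [ 0.51  0.68 -0.44  1.53  0.32  1.01 -0.26]
time_s: 5.75
tcp_pos: [685.1, -201.0, 101.8]
eef_rot: [0.002, 0.787, 0.617, 0.001]
contact_force: [1.0, -1.2, 6.8]
finger_gap: 0.004
grip_force: 3.4
5.75 loc [105.3   1.8] z 101.8 F [ 1.  -1.2  6.8]
toolx 1.331 z [ 0.005 -0.002 -1.   ] 0.0035120082555156382 [ 0.51  0.68 -0.44  1.53  0.32  1.   -0.26]
```

```bash
python3 -m handwheel '[{"dx":0,"dy":-0.004,"dz":0,"wx":0,"wy":0,"wz":0,"hand":-1},{"dx":0,"dy":-0.008,"dz":0,"wx":0,"wy":0,"wz":0,"hand":-1},{"dx":0,"dy":-0.008,"dz":0,"wx":0,"wy":0,"wz":0,"hand":-1},{"dx":0,"dy":-0.008,"dz":0,"wx":0,"wy":0,"wz":0,"hand":-1},{"dx":0,"dy":-0.008,"dz":0,"wx":0,"wy":0,"wz":0,"hand":-1},{"dx":0,"dy":-0.005,"dz":0,"wx":0,"wy":0,"wz":0,"hand":-1},{"dx":0,"dy":0,"dz":0,"wx":0,"wy":0,"wz":0,"hand":-1}]' 
cat > m.py <<'E'
from s import *
robot_s=robot.state(); print('tcp',loc(robot_s['tcp_pos']).round(1),robot_s['tcp_pos'][2],robot_s['contact_force'].round(1),robot_s['time_s'])
for n in ('wrist','top'):
    c=cam(n); v,u=np.nonzero(c['depth']>0); P=pts(c,np.c_[u,v]); d=P[:,:2]-O
    L=np.c_[d[:,0]*np.cos(Y)+d[:,1]*np.sin(Y),-d[:,0]*np.sin(Y)+d[:,1]*np.cos(Y),P[:,2]]
    m=(L[:,0]>-45)&(L[:,0]<125)&(L[:,2]>84)&(L[:,2]<106)&(abs(L[:,1])<130)&(L[:,1]>-90)
    for a,b in ((-80,-30),(30,95)):
        k=m&(L[:,1]>a)&(L[:,1]<b)
        if k.sum()>20: print(n,a,k.sum(),'x mid',((np.percentile(L[k,0],2)+np.percentile(L[k,0],98))/2).round(1),'ztop',np.percentile(L[k,2],95).round(1))
    if m.sum(): print(n,'y range',np.percentile(L[m,1],[.5,99.5]).round(1))
    for q in robot.tip_of('blank',n)[:1]: print('net',round(q['score'],2),loc(at_z(c,q['centre'],78)[0]).round(1))
E
python3 m.py
```

```text
time_s: 6.45
tcp_pos: [643.9, -190.9, 101.5]
eef_rot: [0.001, 0.787, 0.617, 0.0]
contact_force: [-0.5, -0.2, 7.6]
finger_gap: 0.009
grip_force: 3.7
tcp [62.9  1.8] 101.52273099739281 [-0.5 -0.2  7.6] 6.45
wrist 30 8155 x mid 74.2 ztop 103.4
wrist y range [12.4 97.3]
net 0.87 [75.3 -2.9]
top -80 205 x mid 74.8 ztop 103.9
top 30 96 x mid 72.9 ztop 103.3
top y range [-89.5  98.1]
```

```bash
python3 -m handwheel '[{"dx":0,"dy":0,"dz":-0.015,"wx":0,"wy":0,"wz":0,"hand":-1},{"dx":0,"dy":0.012,"dz":0,"wx":0,"wy":0,"wz":0,"hand":-1},{"dx":0,"dy":0.012,"dz":0,"wx":0,"wy":0,"wz":0,"hand":-1},{"dx":0,"dy":0,"dz":0,"wx":0,"wy":0,"wz":0,"hand":-1},{"dx":0,"dy":0,"dz":0.01,"wx":0,"wy":0,"wz":0,"hand":-1},{"dx":0,"dy":0,"dz":0.003,"wx":0,"wy":0,"wz":0,"hand":-1},{"dx":0,"dy":0,"dz":0.002,"wx":0,"wy":0,"wz":0,"hand":-1},{"dx":0,"dy":0,"dz":0,"wx":0,"wy":0,"wz":0,"hand":-1}]'; python3 s.py
python3 -m handwheel '[{"dx":0,"dy":-0.004,"dz":0,"wx":0,"wy":0,"wz":0,"hand":-1},{"dx":0,"dy":-0.008,"dz":0,"wx":0,"wy":0,"wz":0,"hand":-1},{"dx":0,"dy":-0.008,"dz":0,"wx":0,"wy":0,"wz":0,"hand":-1},{"dx":0,"dy":-0.008,"dz":0,"wx":0,"wy":0,"wz":0,"hand":-1},{"dx":0,"dy":-0.008,"dz":0,"wx":0,"wy":0,"wz":0,"hand":-1},{"dx":0,"dy":-0.008,"dz":0,"wx":0,"wy":0,"wz":0,"hand":-1},{"dx":0,"dy":0,"dz":0,"wx":0,"wy":0,"wz":0,"hand":-1}]' 
python3 m.py
```

```text
time_s: 7.45
tcp_pos: [667.9, -196.6, 101.2]
eef_rot: [0.002, 0.787, 0.617, 0.001]
contact_force: [0.8, -0.5, 6.1]
finger_gap: 0.006
grip_force: 3.3
7.45 loc [87.6  2. ] z 101.2 F [ 0.8 -0.5  6.1]
toolx 1.331 z [ 0.004 -0.001 -1.   ] 0.005644675688712016 [ 0.52  0.65 -0.44  1.57  0.32  0.98 -0.26]
time_s: 8.15
tcp_pos: [623.8, -185.8, 101.6]
eef_rot: [0.001, 0.787, 0.617, 0.0]
contact_force: [-1.5, 0.1, 9.5]
finger_gap: 0.006
grip_force: 4.8
tcp [42.1  2. ] 101.64081383291412 [-1.5  0.1  9.5] 8.15
wrist 30 8114 x mid 50.7 ztop 103.4
wrist y range [12.8 97.3]
net 0.97 [53.4 -1. ]
top -80 216 x mid 51.3 ztop 104.3
top 30 82 x mid 50.6 ztop 103.1
top y range [-89.6  98. ]
```

Rolling cleanly without slip (51 mm left). Third stroke.

```bash
python3 -m handwheel '[{"dx":0,"dy":0,"dz":-0.015,"wx":0,"wy":0,"wz":0,"hand":-1},{"dx":0,"dy":0.012,"dz":0,"wx":0,"wy":0,"wz":0,"hand":-1},{"dx":0,"dy":0.01,"dz":0,"wx":0,"wy":0,"wz":0,"hand":-1},{"dx":0,"dy":0,"dz":0,"wx":0,"wy":0,"wz":0,"hand":-1},{"dx":0,"dy":0,"dz":0.01,"wx":0,"wy":0,"wz":0,"hand":-1},{"dx":0,"dy":0,"dz":0.003,"wx":0,"wy":0,"wz":0,"hand":-1},{"dx":0,"dy":0,"dz":0.002,"wx":0,"wy":0,"wz":0,"hand":-1},{"dx":0,"dy":0,"dz":0,"wx":0,"wy":0,"wz":0,"hand":-1}]'; python3 s.py
python3 -m handwheel '[{"dx":0,"dy":-0.004,"dz":0,"wx":0,"wy":0,"wz":0,"hand":-1},{"dx":0,"dy":-0.008,"dz":0,"wx":0,"wy":0,"wz":0,"hand":-1},{"dx":0,"dy":-0.008,"dz":0,"wx":0,"wy":0,"wz":0,"hand":-1},{"dx":0,"dy":-0.008,"dz":0,"wx":0,"wy":0,"wz":0,"hand":-1},{"dx":0,"dy":-0.008,"dz":0,"wx":0,"wy":0,"wz":0,"hand":-1},{"dx":0,"dy":-0.008,"dz":0,"wx":0,"wy":0,"wz":0,"hand":-1},{"dx":0,"dy":0,"dz":0,"wx":0,"wy":0,"wz":0,"hand":-1}]' 
python3 m.py
```

```text
time_s: 9.15
tcp_pos: [646.6, -191.4, 100.7]
eef_rot: [0.001, 0.787, 0.617, 0.001]
contact_force: [2.2, -1.2, 6.3]
finger_gap: 0.003
grip_force: 3.1
9.15 loc [65.6  1.9] z 100.7 F [ 2.2 -1.2  6.3]
toolx 1.331 z [ 0.003 -0.001 -1.   ] 0.0026127602240305745 [ 0.53  0.62 -0.45  1.63  0.32  0.96 -0.27]
time_s: 9.85
tcp_pos: [603.1, -180.8, 101.9]
eef_rot: [0.002, 0.787, 0.617, 0.001]
contact_force: [-1.5, 0.2, 11.2]
finger_gap: 0.008
grip_force: 5.8
tcp [20.8  1.9] 101.89499224208369 [-1.5  0.2 11.2] 9.85
wrist 30 8065 x mid 27.5 ztop 103.5
wrist y range [12.8 97.3]
net 0.71 [29.2 -3.7]
top -80 235 x mid 27.9 ztop 103.5
top 30 60 x mid 24.9 ztop 103.9
top y range [-89.7  98.3]
```

```bash
python3 -m handwheel '[{"dx":0,"dy":0,"dz":-0.015,"wx":0,"wy":0,"wz":0,"hand":-1},{"dx":0,"dy":0.01,"dz":0,"wx":0,"wy":0,"wz":0,"hand":-1},{"dx":0,"dy":0.006,"dz":0,"wx":0,"wy":0,"wz":0,"hand":-1},{"dx":0,"dy":0,"dz":0,"wx":0,"wy":0,"wz":0,"hand":-1},{"dx":0,"dy":0,"dz":0.01,"wx":0,"wy":0,"wz":0,"hand":-1},{"dx":0,"dy":0,"dz":0.003,"wx":0,"wy":0,"wz":0,"hand":-1},{"dx":0,"dy":0,"dz":0.0015,"wx":0,"wy":0,"wz":0,"hand":-1},{"dx":0,"dy":0,"dz":0,"wx":0,"wy":0,"wz":0,"hand":-1}]'; python3 s.py
python3 -m handwheel '[{"dx":0,"dy":-0.004,"dz":0,"wx":0,"wy":0,"wz":0,"hand":-1},{"dx":0,"dy":-0.008,"dz":0,"wx":0,"wy":0,"wz":0,"hand":-1},{"dx":0,"dy":-0.008,"dz":0,"wx":0,"wy":0,"wz":0,"hand":-1},{"dx":0,"dy":-0.008,"dz":0,"wx":0,"wy":0,"wz":0,"hand":-1},{"dx":0,"dy":-0.008,"dz":0,"wx":0,"wy":0,"wz":0,"hand":-1},{"dx":0,"dy":-0.004,"dz":0,"wx":0,"wy":0,"wz":0,"hand":-1},{"dx":0,"dy":0,"dz":0,"wx":0,"wy":0,"wz":0,"hand":-1},{"dx":0,"dy":0,"dz":0,"wx":0,"wy":0,"wz":0,"hand":-1}]' 
python3 m.py
```

```text
time_s: 10.85
tcp_pos: [620.1, -184.8, 101.6]
eef_rot: [0.002, 0.787, 0.617, 0.001]
contact_force: [0.8, -0.4, 8.2]
finger_gap: 0.004
grip_force: 4.4
10.85 loc [38.3  2. ] z 101.6 F [ 0.8 -0.4  8.2]
toolx 1.331 z [ 0.004 -0.001 -1.   ] 0.004397194402753627 [ 0.55  0.58 -0.46  1.7   0.31  0.92 -0.27]
time_s: 11.65
tcp_pos: [579.1, -175.0, 99.5]
eef_rot: [-0.0, 0.787, 0.617, -0.0]
contact_force: [0.8, 0.3, -0.1]
finger_gap: 0.002
grip_force: 0.0
tcp [-3.9  1.9] 99.47016891220201 [ 0.8  0.3 -0.1] 11.65
wrist 30 7203 x mid 0.2 ztop 96.2
wrist y range [12.1 97.2]
net 0.71 [-0.6 -0.9]
top -80 213 x mid 0.4 ztop 96.4
top 30 41 x mid -4.1 ztop 97.6
top y range [-89.4  98.2]
```

```bash
python3 -m handwheel '[{"dx":0,"dy":0,"dz":-0.03,"wx":0,"wy":0,"wz":0,"hand":-1},{"dx":0.04,"dy":0.004,"dz":0,"wx":0,"wy":0,"wz":0,"hand":-1},{"dx":0.045,"dy":0,"dz":0,"wx":0,"wy":0,"wz":0,"hand":-1},{"dx":0.045,"dy":0,"dz":0,"wx":0,"wy":0,"wz":0,"hand":-1},{"dx":0.02,"dy":0,"dz":0,"wx":0,"wy":0,"wz":0,"hand":-1},{"dx":0,"dy":0,"dz":0,"wx":0,"wy":0,"wz":0,"hand":-1},{"dx":0,"dy":0,"dz":0.03,"wx":0,"wy":0,"wz":0,"hand":-1},{"dx":0,"dy":0,"dz":0.034,"wx":0,"wy":0,"wz":0,"hand":-1}]'
python3 -m handwheel '[{"dx":-0.01,"dy":0,"dz":0,"wx":0,"wy":0,"wz":0,"hand":-1},{"dx":-0.01,"dy":0,"dz":0,"wx":0,"wy":0,"wz":0,"hand":-1},{"dx":0,"dy":0,"dz":0,"wx":0,"wy":0,"wz":0,"hand":-1}]'
python3 m.py
```

```text
time_s: 12.65
tcp_pos: [620.2, -32.0, 66.6]
eef_rot: [0.002, 0.787, 0.617, 0.001]
contact_force: [-0.4, -0.7, -0.5]
finger_gap: 0.003
grip_force: 0.0
time_s: 12.95
tcp_pos: [614.8, -53.5, 67.5]
eef_rot: [0.001, 0.788, 0.616, 0.0]
contact_force: [-0.3, -0.4, -0.4]
finger_gap: 0.01
grip_force: 0.0
tcp [  1.9 128.4] 67.53272186857802 [-0.3 -0.4 -0.4] 12.95
top -80 270 x mid 0.3 ztop 97.2
top 30 345 x mid 0.3 ztop 97.0
top y range [-89.   97.4]
net 0.8 [-1.5 -9.2]
```

```bash
python3 -m handwheel '[{"dx":-0.005,"dy":-0.001,"dz":0,"wx":0,"wy":0,"wz":0,"hand":-1},{"dx":-0.005,"dy":-0.001,"dz":0,"wx":0,"wy":0,"wz":0,"hand":-1},{"dx":-0.005,"dy":0,"dz":0,"wx":0,"wy":0,"wz":0,"hand":-1},{"dx":-0.005,"dy":0,"dz":0,"wx":0,"wy":0,"wz":0,"hand":-1},{"dx":-0.004,"dy":0,"dz":0,"wx":0,"wy":0,"wz":0,"hand":-1},{"dx":0,"dy":0,"dz":0,"wx":0,"wy":0,"wz":0,"hand":-1}]'
python3 s.py
python3 -m handwheel '[{"dx":-0.004,"dy":0,"dz":0,"wx":0,"wy":0,"wz":0,"hand":-1},{"dx":-0.003,"dy":0,"dz":0,"wx":0,"wy":0,"wz":0,"hand":-1},{"dx":0,"dy":0,"dz":0,"wx":0,"wy":0,"wz":0,"hand":-1}]'
python3 m.py
```

```text
time_s: 13.75
tcp_pos: [606.3, -73.3, 66.0]
eef_rot: [0.0, 0.787, 0.617, -0.0]
contact_force: [-0.5, -0.5, 0.1]
finger_gap: 0.004
grip_force: 0.0
13.75 loc [ -1.6 107.1] z 66.0 F [-0.5 -0.5  0.1]
toolx 1.33 z [-0. -0. -1.] 0.004024078133839285 [ 0.39  0.58 -0.47  1.81  0.34  0.83 -0.48]
time_s: 14.05
tcp_pos: [604.8, -79.4, 66.1]
eef_rot: [0.0, 0.787, 0.617, 0.0]
contact_force: [0.6, 1.1, 0.6]
finger_gap: 0.005
grip_force: 0.4
tcp [ -1.6 100.8] 66.14521028353442 [0.6 1.1 0.6] 14.05
wrist y range [110.2 113.6]
top -80 264 x mid 0.0 ztop 96.9
top 30 229 x mid -0.3 ztop 96.7
top y range [-88.9  73. ]
net 0.72 [ -2.2 -11.8]
```

```bash
python3 -m handwheel '[{"dx":-0.004,"dy":0.001,"dz":0,"wx":0,"wy":0,"wz":0,"hand":-1},{"dx":-0.004,"dy":0,"dz":0,"wx":0,"wy":0,"wz":0,"hand":-1},{"dx":-0.004,"dy":0,"dz":0,"wx":0,"wy":0,"wz":0,"hand":-1},{"dx":0,"dy":0,"dz":0,"wx":0,"wy":0,"wz":0,"hand":-1}]'
python3 s.py
python3 -m handwheel '[{"dx":-0.003,"dy":0,"dz":0,"wx":0,"wy":0,"wz":0,"hand":-1},{"dx":-0.003,"dy":0,"dz":0,"wx":0,"wy":0,"wz":0,"hand":-1},{"dx":0,"dy":0,"dz":0,"wx":0,"wy":0,"wz":0,"hand":-1}]'
python3 s.py
```

```text
time_s: 14.65
tcp_pos: [603.7, -86.2, 66.3]
eef_rot: [-0.002, 0.786, 0.618, 0.003]
contact_force: [0.1, 11.1, -0.4]
finger_gap: 0.004
grip_force: 5.1
14.65 loc [-1.1 93.9] z 66.3 F [ 0.1 11.1 -0.4]
toolx 1.333 z [ 0.002  0.007 -1.   ] 0.0035267575205297614 [ 0.42  0.58 -0.47  1.81  0.34  0.82 -0.45]
time_s: 14.95
tcp_pos: [604.0, -86.3, 67.0]
eef_rot: [-0.003, 0.785, 0.62, 0.006]
contact_force: [3.6, 19.0, -0.8]
finger_gap: 0.003
grip_force: 9.6
14.95 loc [-0.8 93.9] z 67.0 F [ 3.6 19.  -0.8]
toolx 1.337 z [ 0.006  0.013 -1.   ] 0.0034574317451652693 [ 0.43  0.58 -0.48  1.81  0.33  0.82 -0.44]
```

```bash
python3 -m handwheel '[{"dx":0.01,"dy":0,"dz":0,"wx":0,"wy":0,"wz":0,"hand":-1},{"dx":0.03,"dy":0,"dz":0,"wx":0,"wy":0,"wz":0,"hand":-1},{"dx":0,"dy":0,"dz":-0.04,"wx":0,"wy":0,"wz":0,"hand":-1},{"dx":0,"dy":0,"dz":-0.05,"wx":0,"wy":0,"wz":0,"hand":-1},{"dx":0,"dy":0,"dz":-0.05,"wx":0,"wy":0,"wz":0,"hand":-1},{"dx":0,"dy":0,"dz":-0.05,"wx":0,"wy":0,"wz":0,"hand":-1},{"dx":0,"dy":0,"dz":-0.04,"wx":0,"wy":0,"wz":0,"hand":-1}]'
python3 m.py
python3 - <<'E'
from s import *
a=cam('top')['img'][170:260,260:400]; b=cam('side')['img'][180:290,255:395]
I=[cv2.resize(x,(700,int(x.shape[0]*5)),interpolation=cv2.INTER_CUBIC)[:,:,::-1] for x in (a,b)]
cv2.imwrite('pics/c1.png',cv2.resize(np.vstack(I),None,fx=.6,fy=.6))
for n,z in (('side',190),('top',210)):
    c=cam(n)
    s=robot.silhouettes('keeper',n)[0]; P=cloud(c,s['region']); L=np.array([[*loc(p),p[2]] for p in P]); k=L[:,2]>115; print(n,s['score'],np.percentile(L[k],[2,50,98],axis=0).round())
    for h in (120,140,160,180,200,215):
        k=abs(L[:,2]-h)<8
        if k.sum(): print(h,np.median(L[k],0).round(1),k.sum())
E
```

```text
time_s: 15.65
tcp_pos: [611.3, -60.1, 299.5]
eef_rot: [0.002, 0.787, 0.617, 0.0]
contact_force: [0.8, 0.4, -0.2]
finger_gap: 0.011
grip_force: 0.0
tcp [1.000e-01 1.212e+02] 299.4766683259893 [ 0.8  0.4 -0.2] 15.65
wrist 30 531 x mid -0.2 ztop 96.4
wrist y range [60.2 84.5]
top -80 269 x mid 0.3 ztop 96.5
top 30 295 x mid 0.2 ztop 96.6
top y range [-88.9  84.4]
net 0.6 [  1.9 -14.5]
side 0.93 [[ -11. -175.  116.]
 [  -2. -160.  173.]
 [   7. -146.  227.]]
120 [  -1.8 -150.5  118.5] 67
140 [  -2.4 -152.8  139.7] 46
160 [  -1.1 -156.9  158. ] 41
180 [  -1.9 -161.2  178.1] 54
200 [  -2.4 -164.8  198.7] 46
215 [  -0.4 -172.6  216.1] 41
top 0.5 [[ -11. -167.  117.]
 [  -2. -148.  175.]
 [  10. -133.  228.]]
120 [  -1.5 -136.6  118.8] 37
140 [  -6.6 -143.7  139. ] 6
160 [  -3.6 -147.4  164.2] 10
180 [ 1.000e-01 -1.445e+02  1.776e+02] 37
200 [  -6.5 -155.5  197.8] 7
215 [  -4.  -156.5  219.3] 15
```

View pics/c1.png

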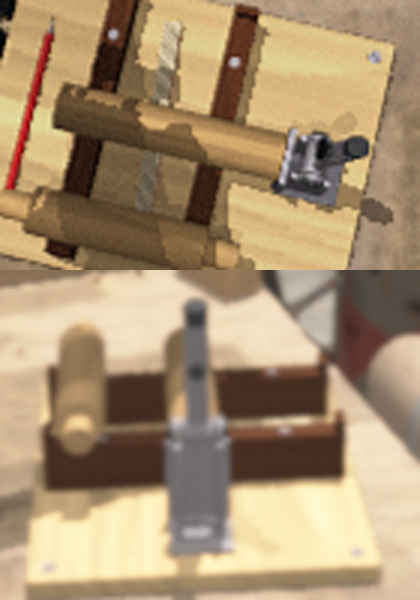

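The crops show the blank's end tight against the stop (upper crop 288,165), its far end measured at y = 84.5 mm, and the keeper upright, leaning slightly back. Now I go over behind the keeper.

```bash
python3 -m handwheel '[{"dx":-0.03,"dy":0,"dz":-0.01,"wx":0,"wy":0,"wz":0,"hand":-1},{"dx":-0.045,"dy":0,"dz":-0.01,"wx":0,"wy":0,"wz":0,"hand":-1},{"dx":-0.048,"dy":0,"dz":0,"wx":0,"wy":0,"wz":0,"hand":-1},{"dx":-0.048,"dy":0,"dz":0,"wx":0,"wy":0,"wz":0,"hand":-1},{"dx":-0.048,"dy":0,"dz":0,"wx":0,"wy":0,"wz":0,"hand":-1},{"dx":-0.048,"dy":0,"dz":0,"wx":0,"wy":0,"wz":0,"hand":-1},{"dx":-0.048,"dy":0,"dz":0,"wx":0,"wy":0,"wz":0,"hand":-1},{"dx":-0.025,"dy":0,"dz":0,"wx":0,"wy":0,"wz":0,"hand":-1}]'
python3 -m handwheel '[{"dx":0,"dy":0,"dz":0,"wx":0,"wy":0,"wz":0,"hand":-1},{"dx":0,"dy":-0.001,"dz":0.01,"wx":0,"wy":0,"wz":0,"hand":-1},{"dx":0,"dy":0,"dz":0,"wx":0,"wy":0,"wz":0,"hand":-1}]'
python3 s.py
```

```text
time_s: 16.95
tcp_pos: [527.3, -394.0, 314.7]
eef_rot: [-0.0, 0.789, 0.615, -0.002]
contact_force: [0.2, -0.5, 0.3]
finger_gap: 0.004
grip_force: 0.0
time_s: 17.25
tcp_pos: [529.0, -385.9, 304.0]
eef_rot: [-0.002, 0.786, 0.618, -0.0]
contact_force: [-0.3, 0.2, 0.5]
finger_gap: 0.004
grip_force: 0.0
17.25 loc [  -2.4 -214.9] z 304.0 F [-0.3  0.2  0.5]
toolx 1.334 z [-0.003  0.003 -1.   ] 0.0037442857624465234 [ 0.86  0.42 -0.42  1.46  0.17  1.31  0.19]
```

```bash
python3 -m handwheel '[{"dx":0,"dy":0,"dz":0.03,"wx":0,"wy":0,"wz":0,"hand":-1},{"dx":0,"dy":0,"dz":0.03,"wx":0,"wy":0,"wz":0,"hand":-1},{"dx":0,"dy":0,"dz":0.03,"wx":0,"wy":0,"wz":0,"hand":-1},{"dx":0,"dy":0,"dz":0.026,"wx":0,"wy":0,"wz":0,"hand":-1},{"dx":0,"dy":0,"dz":0,"wx":0,"wy":0,"wz":0,"hand":-1}]'
python3 -m handwheel '[{"dx":0.01,"dy":0,"dz":0,"wx":0,"wy":0,"wz":0,"hand":-1},{"dx":0.01,"dy":0,"dz":0,"wx":0,"wy":0,"wz":0,"hand":-1},{"dx":0.01,"dy":0,"dz":0,"wx":0,"wy":0,"wz":0,"hand":-1},{"dx":0.01,"dy":0,"dz":0,"wx":0,"wy":0,"wz":0,"hand":-1},{"dx":0.01,"dy":0,"dz":0,"wx":0,"wy":0,"wz":0,"hand":-1},{"dx":0.01,"dy":0,"dz":0,"wx":0,"wy":0,"wz":0,"hand":-1},{"dx":0,"dy":0,"dz":0,"wx":0,"wy":0,"wz":0,"hand":-1}]'
python3 s.py
```

```text
time_s: 17.75
tcp_pos: [527.5, -385.0, 186.0]
eef_rot: [-0.004, 0.786, 0.619, -0.001]
contact_force: [-0.9, 0.6, -0.7]
finger_gap: 0.005
grip_force: 0.0
time_s: 18.45
tcp_pos: [544.2, -327.4, 190.4]
eef_rot: [-0.0, 0.786, 0.619, 0.0]
contact_force: [0.4, -0.5, -0.1]
finger_gap: 0.005
grip_force: 0.0
18.45 loc [  -1.5 -154.5] z 190.4 F [ 0.4 -0.5 -0.1]
toolx 1.334 z [ 0.     0.001 -1.   ] 0.004745991525827647 [ 0.78  0.47 -0.43  1.65  0.21  1.07  0.06]
```

```bash
python3 -m handwheel '[{"dx":0.006,"dy":0,"dz":0,"wx":0,"wy":0,"wz":0,"hand":-1},{"dx":0.006,"dy":0,"dz":0,"wx":0,"wy":0,"wz":0,"hand":-1},{"dx":0.006,"dy":0,"dz":0,"wx":0,"wy":0,"wz":0,"hand":-1},{"dx":0.006,"dy":0,"dz":0,"wx":0,"wy":0,"wz":0,"hand":-1},{"dx":0.006,"dy":0,"dz":0,"wx":0,"wy":0,"wz":0,"hand":-1},{"dx":0.006,"dy":0,"dz":0,"wx":0,"wy":0,"wz":0,"hand":-1},{"dx":0.006,"dy":0,"dz":0,"wx":0,"wy":0,"wz":0,"hand":-1},{"dx":0.006,"dy":0,"dz":0,"wx":0,"wy":0,"wz":0,"hand":-1}]'
cat > k.py <<'E'
from s import *
import sys
c=cam('side'); cv2.imwrite(sys.argv[1],cv2.resize(c['img'][170:290,250:410],None,fx=4,fy=4,interpolation=cv2.INTER_CUBIC)[:,:,::-1])
for n in ('side','top'):
    c=cam(n); 
    for s in robot.silhouettes('keeper',n)[:1]:
        P=cloud(c,s['region']); L=np.array([[*loc(p),p[2]] for p in P]); print(n,s['score'],np.percentile(L,[2,50,98],axis=0).round().tolist())
    for q in robot.tip_of('keeper_tip',n)[:1]: 
        print('tip',q['score'],[loc(at_z(c,q['centre'],z)[0]).round() for z in (110,200)])
E
python3 s.py; python3 k.py pics/k1.png
```

```text
time_s: 19.25
tcp_pos: [555.0, -282.7, 190.2]
eef_rot: [0.0, 0.787, 0.617, 0.0]
contact_force: [0.6, -0.5, -1.4]
finger_gap: 0.008
grip_force: 0.1
19.25 loc [  -1.6 -108.5] z 190.2 F [ 0.6 -0.5 -1.4]
toolx 1.331 z [ 0.  0. -1.] 0.007782032337000805 [ 0.72  0.45 -0.44  1.68  0.21  1.06 -0.02]
side 0.87 [[-10.0, -156.0, 110.0], [-2.0, -125.0, 144.0], [7.0, -102.0, 181.0]]
tip 0.9 [array([  7., 112.]), array([  0., -95.])]
```

View pics/k1.png

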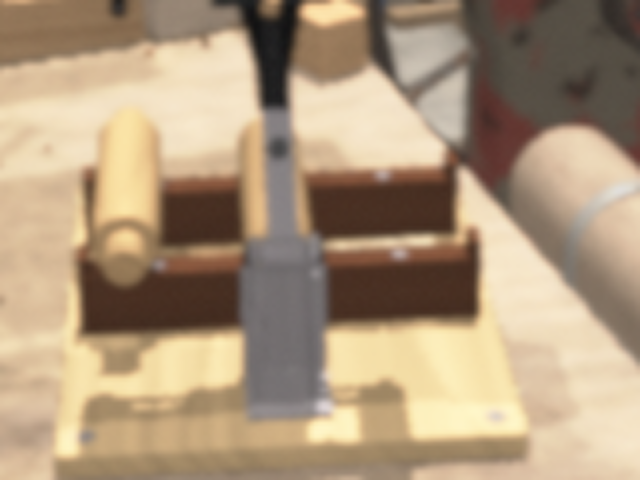

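The finger (272,100) has pushed the keeper bar about 28° past upright. I'll push a little further, then back off and let it sink.

```bash
python3 -m handwheel '[{"dx":0.006,"dy":0,"dz":0,"wx":0,"wy":0,"wz":0,"hand":-1},{"dx":0.006,"dy":0,"dz":0,"wx":0,"wy":0,"wz":0,"hand":-1},{"dx":0.006,"dy":0,"dz":0,"wx":0,"wy":0,"wz":0,"hand":-1},{"dx":0.006,"dy":0,"dz":0,"wx":0,"wy":0,"wz":0,"hand":-1},{"dx":0,"dy":0,"dz":0,"wx":0,"wy":0,"wz":0,"hand":-1},{"dx":-0.03,"dy":0,"dz":-0.01,"wx":0,"wy":0,"wz":0,"hand":-1},{"dx":-0.03,"dy":0,"dz":-0.03,"wx":0,"wy":0,"wz":0,"hand":-1},{"dx":-0.03,"dy":0,"dz":-0.03,"wx":0,"wy":0,"wz":0,"hand":-1}]'
python3 -m handwheel '[{"dx":-0.03,"dy":0,"dz":-0.03,"wx":0,"wy":0,"wz":0,"hand":-1},{"dx":-0.03,"dy":0,"dz":-0.03,"wx":0,"wy":0,"wz":0,"hand":-1},{"dx":0,"dy":0,"dz":0,"wx":0,"wy":0,"wz":0,"hand":-1},{"dx":0,"dy":0,"dz":0,"wx":0,"wy":0,"wz":0,"hand":-1},{"dx":0,"dy":0,"dz":0,"wx":0,"wy":0,"wz":0,"hand":-1},{"dx":0,"dy":0,"dz":0,"wx":0,"wy":0,"wz":0,"hand":-1},{"dx":0,"dy":0,"dz":0,"wx":0,"wy":0,"wz":0,"hand":-1},{"dx":0,"dy":0,"dz":0,"wx":0,"wy":0,"wz":0,"hand":-1}]'
python3 -m handwheel '[{"dx":0,"dy":0,"dz":0,"wx":0,"wy":0,"wz":0,"hand":-1},{"dx":0,"dy":0,"dz":0,"wx":0,"wy":0,"wz":0,"hand":-1},{"dx":0,"dy":0,"dz":0,"wx":0,"wy":0,"wz":0,"hand":-1},{"dx":0,"dy":0,"dz":0,"wx":0,"wy":0,"wz":0,"hand":-1},{"dx":0,"dy":0,"dz":0,"wx":0,"wy":0,"wz":0,"hand":-1},{"dx":0,"dy":0,"dz":0,"wx":0,"wy":0,"wz":0,"hand":-1},{"dx":0,"dy":0,"dz":0,"wx":0,"wy":0,"wz":0,"hand":-1},{"dx":0,"dy":0,"dz":0,"wx":0,"wy":0,"wz":0,"hand":-1}]'
python3 k.py pics/k2.png; python3 m.py
```

```text
time_s: 20.4
tcp_pos: [538.4, -348.2, 260.4]
eef_rot: [-0.001, 0.786, 0.618, -0.0]
contact_force: [0.5, 0.1, 0.0]
finger_gap: 0.01
grip_force: 0.0
time_s: 21.2
tcp_pos: [525.0, -404.9, 319.6]
eef_rot: [-0.0, 0.786, 0.618, -0.0]
contact_force: [0.2, -0.0, 0.0]
finger_gap: 0.002
grip_force: 0.0
time_s: 22.0
tcp_pos: [524.9, -405.7, 320.1]
eef_rot: [0.0, 0.787, 0.617, 0.0]
contact_force: [-0.4, 0.2, -0.4]
finger_gap: 0.007
grip_force: 0.0
side 0.76 [[-13.0, -156.0, 96.0], [-2.0, -109.0, 115.0], [10.0, -33.0, 121.0]]
tip 0.52 [array([  1., -40.]), array([  -5., -222.])]
top 0.56 [[-10.0, -147.0, 91.0], [0.0, -92.0, 114.0], [13.0, -25.0, 123.0]]
tip 0.97 [array([  2., -21.]), array([-11., -26.])]
tcp [  -1.7 -235.1] 320.14973959356394 [ 0.4 -0.7  0.6] 22.35
wrist -80 628 x mid 0.1 ztop 93.3
wrist y range [-89.7 -18.1]
net 0.82 [  1.3 -14.8]
top -80 127 x mid 1.0 ztop 94.8
top 30 290 x mid 0.5 ztop 96.7
top y range [-88.1  84.3]
net 0.94 [ -5.4 -12. ]
```

View pics/k2.png

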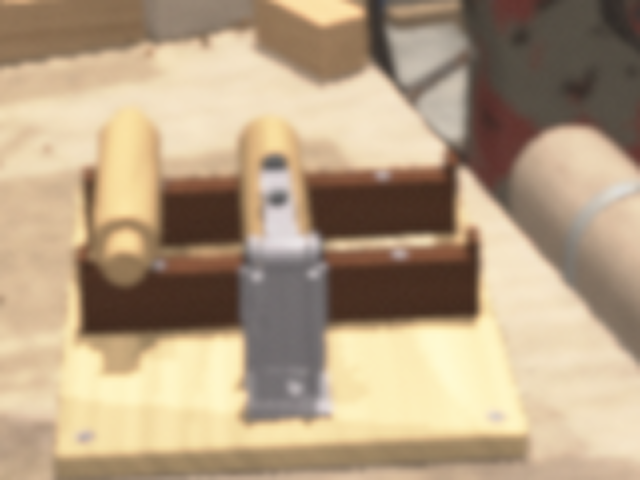

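The keeper (275,190) lies level on the blank, and the rung at (125,200) hasn't moved. I'll wait a moment, recheck that it has settled, then hand in.

```bash
python3 -m handwheel '[{"dx":0,"dy":0,"dz":0,"wx":0,"wy":0,"wz":0,"hand":-1},{"dx":0,"dy":0,"dz":0,"wx":0,"wy":0,"wz":0,"hand":-1},{"dx":0,"dy":0,"dz":0,"wx":0,"wy":0,"wz":0,"hand":-1},{"dx":0,"dy":0,"dz":0,"wx":0,"wy":0,"wz":0,"hand":-1},{"dx":0,"dy":0,"dz":0,"wx":0,"wy":0,"wz":0,"hand":-1},{"dx":0,"dy":0,"dz":0,"wx":0,"wy":0,"wz":0,"hand":-1},{"dx":0,"dy":0,"dz":0,"wx":0,"wy":0,"wz":0,"hand":-1},{"dx":0,"dy":0,"dz":0,"wx":0,"wy":0,"wz":0,"hand":-1}]' >/dev/null
python3 k.py pics/k3.png; python3 -c "
from station import robot
print(robot.close_job())"
```

```text
side 0.72 [[-11.0, -155.0, 105.0], [-2.0, -108.0, 115.0], [9.0, -34.0, 121.0]]
tip 0.63 [array([  2., -44.]), array([  -4., -226.])]
top 0.87 [[-9.0, -147.0, 89.0], [0.0, -88.0, 114.0], [15.0, -24.0, 122.0]]
tip 0.71 [array([ -1., -21.]), array([-14., -26.])]
the job is handed in; nothing more can be done
None
```

The job is handed in: the blank was rolled into the notches and pushed against the stop, with the keeper resting level on it and the rung still in place; hand-in returned no verdict.

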